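Crack the roller shutter open with its spring-centred toggle

TASK

Crack the workshop's roller shutter open: on the switch box with the ball-ended toggle, push the toggle over towards the conduit end of that box, all the way to its stop, hold it there for about two seconds, then let it spring back to the middle and move clear. Do not push it the other way (that closes the shutter), and leave the flat-paddle toggle on the twin box alone (it starts the dust extractor).

Things in the scene. Friction and masses are not known exactly. Their poses are not given: they have to be found in the camera images.
- ball_toggle (a joint): Angle of the ball-ended toggle, the one to push: 0 upright in the middle, where its spring holds it; positive leans towards its box's conduit end (opens), stop at +0.5 rad; negative the other way (closes), stop at -0.5. Spring 0.5 N m/rad: about 4.5 N at the ball holds it at the stop; let go, it returns to 0 without swinging past. Fully over counts from 0.3 rad.
- ball_tip (a point): Centre of the 24 mm black ball on that lever (7 mm rod), 55 mm above the pivot, 100 mm above the bench when upright; at the stop 26 mm along and 7 mm down. x points to the box's conduit end (the way to push), y along the hinge. Below is the fixed pale grey box, 76 (x) by 60 by 45 mm high, the lever at its middle; at +x a bent steel conduit 32 mm high reaches 81 mm from the lever.
- paddle_toggle (a joint): Angle of the flat-paddle toggle on the twin box, to be left alone: 0 in the middle, stops at +-0.5 rad, same spring.
- paddle_tip (a point): Point inside the paddle to leave alone, 55 mm above its pivot, 100 mm above the bench. The paddle is a black blade 8 mm thick (x), 30 mm wide (y), 40 mm tall, its top 110 mm above the bench; axes as for the ball. Its box and conduit are like the other's; the levers stand 0.2 m or more apart, and which box stands where varies.

How it is judged:
By the outcome, as a careful person would: the job done as asked, in the order asked, and still so for the second after the job is handed in, with the robot touching nothing.
It also fails if it takes over 32 s, if anything falls off the work surface, if the arm or the gripper's body presses on something with over 40 N, if the wrist force passes 120 N, or if a joint passes its speed limit or range.

ROBOT

A 6-joint arm with a two-finger parallel gripper is mounted at the origin on a cart in front of the work surface, level with it; the furniture and walls round the work are solid. World frame = base frame: x ahead of the robot, y to its left, z up, the work surface at z = 0. Lengths are in m, angles in rad, forces in N, time in s.
With the tool pointing down it reaches from about 0.275 to 0.825 m from the base axis. Payload 5.2 kg.
Tool frame: the origin (TCP) lies at the very end of the fingers, on their centre line; the grasp point (between the pads) lies 19 mm behind it; z points along the fingers, y is the line along which they close (so a half turn about z gives the same grasp; the last joint's range is limited). The gripper opens to 93 mm and grips with 3 to 60 N. Pads are 15 mm wide; open, the fingers measure 128 mm over their backs; the gripper's body (75 mm by 188 mm) begins 65 mm behind the grasp point.
Start: joints at [1.005, 0.259, 1.535, -0, 1.348, -0.203], TCP at [0.195, 0.514, 0.219] pointing down, gripper open.
Joint ranges: [-3.14, 3.14], [-0.91, 2.08], [0.19, 2.58], [-1.22, 4.36], [0.22, 2.71], [-3.12, 3.12]. Speed limits (rad/s): [2.57, 2.57, 3.14, 3.14, 3.14, 3.14].

INTERFACE

Orientations are given as a unit quaternion [x, y, z, w].
In Python, from cell import * gives the robot as it stands.
- The arm moves only by the tool arm_command, never from a script. Its argument "series" is a list of rows, each a list of 3 entries, a list of its own where there are three numbers: the opening in per cent of the stroke, from 0 (shut) to 100 (fully open), then the shift along the tool's x, y, z in cm, then the turn about the tool's z in rad. A call has 1 to 5 rows; each row is the pose to reach, as a shift and turn from the pose commanded when the call began, along the tool's axes at that moment; what a row does not reach only later rows make up. A row lasts 1/8 s, in which the tool goes at most 62.5 mm and 10.7 degrees, less where a joint would pass 70% of its speed; a pose out of reach is approached as far as the arm can. A call with a gripper value outside its range is refused whole. The fingers move at their own pace and stop on an object; "newtons" is the grip in N (left out, the last holds). Time passes only in rows, so rows that repeat a pose let the fingers close. It gives the time, the measured TCP pose, the force, the opening and the grip force at its end, in the units of the state.
- sense(): the state, without advancing time (a new reading comes with each control period).
- read_camera(name): name is "scene" or "top" or "wrist"; returns the picture (384x512x3 uint8, red, green, blue); there is no depth.
- camera_info(name): a dict with "intrinsics" (3x3 intrinsics, pixels), "xyz" and "attitude" of the camera in the world. Camera axes: x right, y up, looking along -z (the intrinsics and any distortion apply to the point x, -y, -z); pixel columns grow to the right and rows downward; lengths in m; the calibration is good to about 2 mm. The wrist camera is an equidistant fisheye: a pixel r from the principal point sees the ray r / f radians off the axis. A picture is of the moment at which its call begins: read the wrist's pose just before it. camera_info takes no time and is no camera call; for the wrist camera it gives the pose at the moment of the call.
- close_job(): hands the job in; it is judged then, once.
Trained networks look in the newest picture that a camera, given by its name, has taken for a name from the list of things; names that differ only in an ending like _2 or _b are one class to them, and where a whole thing is asked for, a point or a joint stands for the part that bears it (a point fixed in the world has none). Each returns a list of dicts, best first, with "confidence" (0 to 1); they miss things now and then, are a little off and sometimes report something else, mostly with a low value. They report only what shows in the picture. A call takes as long as a camera call.
- regions_of(camera, label): "mask" (384x512 bool, what is visible of it).
- landmark_of(camera, label): "position" ([x, y, z] in m, in world coordinates, good to about 4 mm: a listed point, or the origin of a listed thing).
The state is a dict: "clock": time; "qpos": joint angles; "qvel": joint speeds; "tau": joint torques, N m; "tool_pos": TCP position; "orientation": TCP orientation; "ft_force": force on the tool from outside, world axes, zero at the start; "torque": the same for the moment, N m; "grip_width": opening from 0.0 (shut) to 1.0 (fully open); "grasp_force": force on a finger pad.
Only numpy, scipy, OpenCV 4.12 (cv2) and the standard library are available. Lean on these libraries where they do the work, as an engineer would, in place of code of your own. Each camera call takes 0.05 s, during which the arm holds its last target. There are 200 camera calls.

## Working session

There is one attempt and no reset: what is moved stays moved. The work goes in short steps, Python scripts to look and compute and a tool call to move; the robot and the scene stay as the last step left them, time stands still between calls to the robot, and variables do not carry over. Pictures are saved under pics/ and viewed, at most 10 in all, crops included, and the job is handed in when it is done.

Besides the shell and the picture viewer there is one more tool, called after "Call:" in YAML: its name, and indented under it one key for each argument. arm_command: Moves the arm, as the interface text tells. Its arguments: {"type":"object","properties":{"series":{"type":"array"},"newtons":{"type":"number"}},"required":["series"]}

```bash
mkdir -p pics
python3 - <<'E'
from cell import *
import cv2
s=sense();print(s["clock"],s["tool_pos"],s["orientation"])
for c in("top","scene"):
    im=read_camera(c);cv2.imwrite(f"pics/{c}0.png",im[...,::-1])
    print(c,camera_info(c))
    for l in("ball_tip","paddle_tip"):
        print(l,[(d["confidence"],d["position"]) for d in landmark_of(c,l)])
E
```

```text
0.0 [0.19485769 0.51374721 0.21782785] [ 1.80397345e-01  9.83593397e-01 -8.41218256e-04 -3.45586072e-04]
top {'intrinsics': array([[418.98631472,   0.        , 252.96192335],
       [  0.        , 418.98631472, 186.32389732],
       [  0.        ,   0.        ,   1.        ]]), 'xyz': array([0.45812052, 0.21336579, 0.9744599 ]), 'attitude': array([ 0.04373391, -0.02810332, -0.70004212,  0.71220683])}
ball_tip [(0.64, [0.5698, 0.0845, 0.1006])]
paddle_tip [(0.68, [0.529, 0.3785, 0.0997])]
scene {'intrinsics': array([[377.42538436,   0.        , 257.60649138],
       [  0.        , 377.42538436, 189.58538122],
       [  0.        ,   0.        ,   1.        ]]), 'xyz': array([ 0.16182694, -0.22570497,  0.70752088]), 'attitude': array([ 0.36057344, -0.13319585, -0.31140205,  0.86906526])}
ball_tip [(0.63, [0.5677, 0.0879, 0.1009])]
paddle_tip [(0.62, [0.5277, 0.3784, 0.1034])]
```

View pics/top0.png

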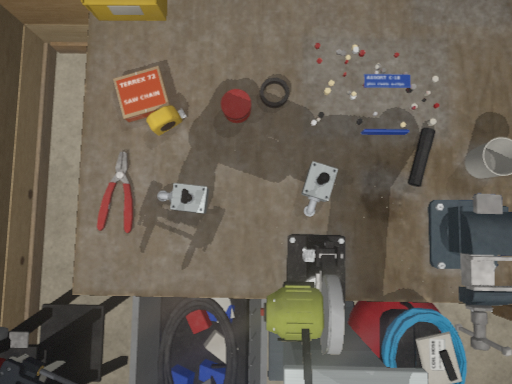

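View pics/scene0.png

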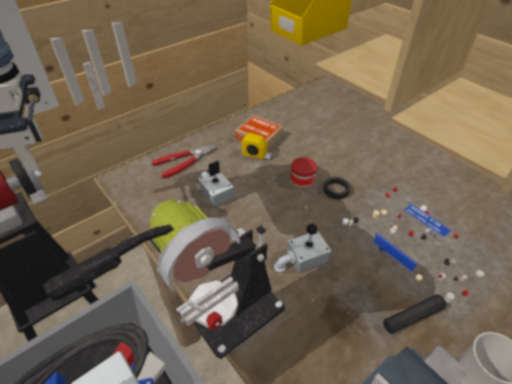

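The top view shows the ball box with its lever at (322,179) and its conduit at (310,210), pointing towards the robot. The paddle box is at (187,197) with its conduit to the left. A chop saw at (310,290) stands between the robot and the ball box, so I'll measure the box axis and the saw's height.

```bash
cat > h.py <<'E'
from cell import *
import numpy as np,cv2
from scipy.spatial.transform import Rotation as R
def ray(c,u,v):
    i=camera_info(c);K=i["intrinsics"]
    d=np.array([(u-K[0,2])/K[0,0],-(v-K[1,2])/K[1,1],-1])
    return np.array(i["xyz"]),R.from_quat(i["attitude"]).apply(d)
def onz(c,u,v,z):
    o,d=ray(c,u,v);return o+d*(z-o[2])/d[2]
E
python3 - <<'E'
from h import *
for n,p,z in(("cond",(310,212),.02),("far",(324.5,165.5),.045),("near",(316,198),.045),("ball",(323,179),.1),("sawbase",(318,235),0)): print(n,onz("top",*p,z).round(4))
a=cv2.imread("pics/top0.png")[130:384,230:430];b=cv2.imread("pics/scene0.png")[170:370,130:350]
a=cv2.resize(a,(440,560),interpolation=3);cv2.imwrite("pics/a.png",a)
cv2.imwrite("pics/b.png",cv2.resize(b,(660,600),interpolation=3))
E
```

```text
cond [0.4988 0.1048 0.02  ]
far [0.6021 0.0759 0.045 ]
near [0.529  0.0946 0.045 ]
ball [0.5649 0.0871 0.1   ]
sawbase [0.4471 0.084  0.    ]
```

View pics/a.png

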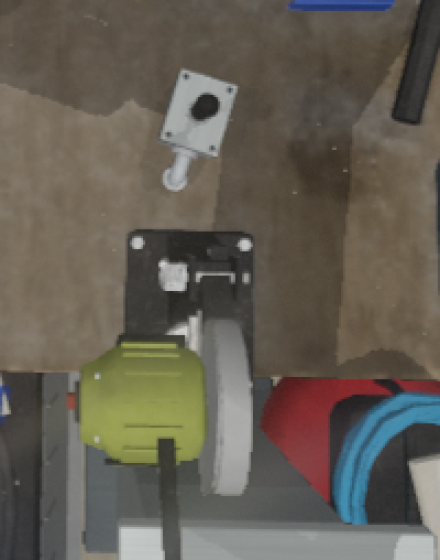

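View pics/b.png

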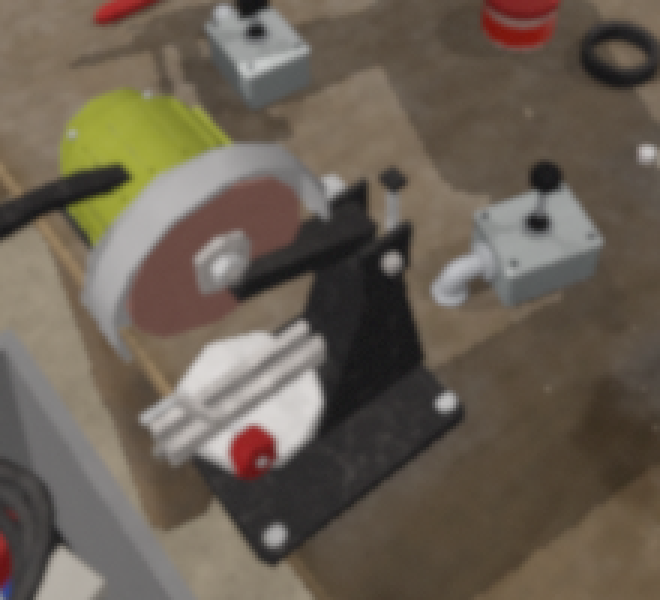

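Run:
```python
from h import *
def tri(p,q):
    o,d=ray("top",*p);o2,e=ray("scene",*q)
    s=np.linalg.lstsq(np.stack([d,-e],1),o2-o,rcond=None)[0]
    A=o+d*s[0];B=o2+e*s[1];return ((A+B)/2).round(3),np.linalg.norm(A-B).round(3)
T=lambda x,y:(230+x/2.2,130+y/2.205)
S=lambda x,y:(130+x/3,170+y/3)
for n,p,q in(("bolt",T(247,277),S(392,262)),("knob",T(218,252),S(393,178)),("guardrear",T(222,322),S(318,190)),("guardtop",T(225,400),S(225,147)),("mot1",T(97,377),S(148,95)),("mot2",T(97,432),S(72,133)),("ball",T(206,105),S(545,177))): print(n,*tri(p,q))
```

```text
bolt [0.411 0.06  0.167] 0.001
knob [0.433 0.089 0.197] 0.002
guardrear [0.38  0.091 0.227] 0.003
guardtop [0.332 0.099 0.291] 0.004
mot1 [0.339 0.19  0.248] 0.003
mot2 [0.295 0.191 0.247] 0.003
ball [0.569 0.085 0.098] 0.002
```

Call:
arm_command:
  series:
    - [0,[-5,0,-3],0]
    - [0,[-11,-1,-6],-0.1]
    - [0,[-17,-1,-6],-0.1]
    - [0,[-23,-2,-6],-0.1]
    - [0,[-29,-2,-6],-0.1]
  newtons: 20

```text
clock: 0.92
tool_pos: [0.4608, 0.3913, 0.279]
orientation: [0.131, 0.991, 0.0, 0.0]
ft_force: [-0.5, 0.5, -0.1]
grip_width: 0.515
grasp_force: 0.0
```

Call:
arm_command:
  series:
    - [0,[-6,-1,0],0]
    - [0,[-11,-4,0],0]
    - [0,[-15,-8,0],0]
    - [0,[-19,-12,0],0]
    - [0,[-22,-17,0],0]

```text
clock: 1.55
tool_pos: [0.6285, 0.1697, 0.2779]
orientation: [0.131, 0.991, -0.0, -0.0]
ft_force: [0.7, 0.0, -0.2]
grip_width: 0.011
grasp_force: 0.0
```

Call:
arm_command:
  series:
    - [0,[0,-5,0],0]
    - [0,[-0.6,-9.7,0],0]
    - [0,[-0.6,-9.7,0],0]

```text
clock: 1.92
tool_pos: [0.6079, 0.0728, 0.2787]
orientation: [0.133, 0.991, -0.0, -0.0]
ft_force: [-0.8, 1.4, -0.8]
grip_width: 0.006
grasp_force: 0.0
```

Run:
```python
from h import *
B=[]
for c in("top","scene","wrist"):
    im=read_camera(c);cv2.imwrite(f"pics/{c}1.png",im[...,::-1])
    for l in("ball_tip",):
        print(c,l,[(d["confidence"],d["position"]) for d in landmark_of(c,l)])
s=sense();p=s["tool_pos"];r=R.from_quat(s["orientation"])
print(s["clock"],p,r.as_matrix().round(3),s["grip_width"])
print("ball in tool cm",r.inv().apply(np.array([.569,.0855,.1])-p)*100)
cv2.imwrite("pics/sw.png",np.hstack([cv2.resize(cv2.imread(f"pics/{c}1.png"),(400,300)) for c in("scene","wrist")]))
```

```text
top ball_tip [(0.56, [0.5689, 0.0854, 0.1027])]
scene ball_tip [(0.6, [0.565, 0.0847, 0.1011])]
wrist ball_tip [(0.87, [0.5678, 0.0824, 0.0981])]
2.225 [0.60812813 0.07743217 0.27855253] [[-0.966  0.258 -0.   ]
 [ 0.258  0.966  0.   ]
 [ 0.     0.    -1.   ]] 0.006921047230515877
ball in tool cm [ 3.98618232 -0.23452275 17.85571077]
```

View pics/sw.png

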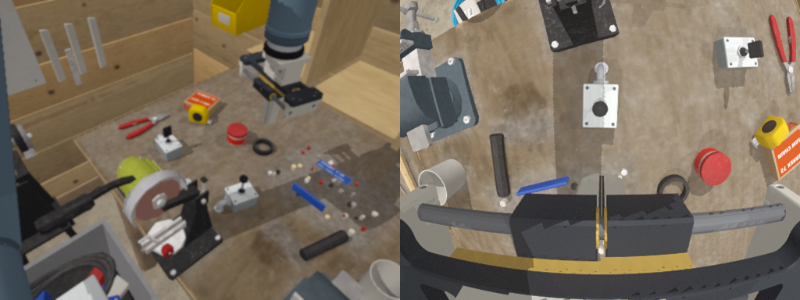

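The wrist view shows the ball toggle at (600,108) straight ahead of the tool, with the box axis lined up and the conduit at (600,72). The arm clears the saw. Next I lower behind the ball.

Call:
arm_command:
  series:
    - [0,[0,-0.3,5],0]
    - [0,[0,-0.3,10],0]
    - [0,[0,-0.3,15],0]
    - [0,[0,-0.3,19.3],0]
    - [0,[0,-0.3,19.3],0]

```text
clock: 2.85
tool_pos: [0.6044, 0.0744, 0.0821]
orientation: [0.13, 0.991, -0.0, -0.004]
ft_force: [-0.6, -0.3, 0.4]
grip_width: 0.006
grasp_force: 0.0
```

Run:
```python
from h import *
im=read_camera("wrist");cv2.imwrite("pics/w2.png",im[...,::-1])
print([(d["confidence"],d["position"]) for d in landmark_of("wrist","ball_tip")])
s=sense();p=s["tool_pos"];r=R.from_quat(s["orientation"])
print(s["clock"],p,s["ft_force"])
print("ball in tool cm",r.inv().apply(np.array([.568,.084,.1])-p)*100)
```

```text
[(0.65, [0.5657, 0.0846, 0.0994])]
2.95 [0.60800613 0.07387007 0.08664353] [-0.05330612  0.15153653  0.12312734]
ball in tool cm [ 4.1253945  -0.05623109 -1.33901874]
```

View pics/w2.png

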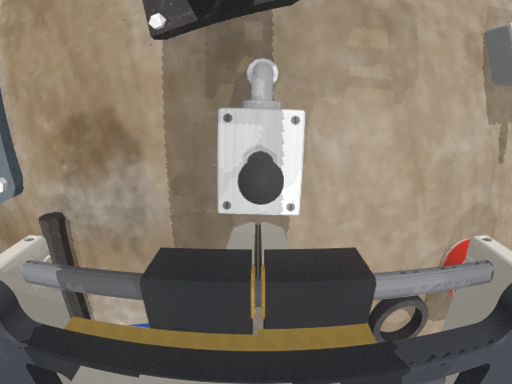

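The ball at (261,180) is in line with the shut fingers at (258,250), and the conduit lies ahead at (262,75). Now I push slowly.

Call:
arm_command:
  series:
    - [0,[1.5,0,0],0]
    - [0,[2.3,0,0],0]
    - [0,[3,0,0],0]
    - [0,[3.6,0,0],0]
    - [0,[4.2,0,0],0]

```text
clock: 3.58
tool_pos: [0.5677, 0.0842, 0.0864]
orientation: [0.131, 0.991, 0.0, 0.002]
ft_force: [4.9, 0.9, -0.0]
grip_width: 0.007
grasp_force: 2.2
```

Call:
arm_command:
  series:
    - [0,[0.2,0,0],0]
    - [0,[0.4,0,0],0]
    - [0,[0.4,0,0],0]

```text
clock: 3.95
tool_pos: [0.5635, 0.0854, 0.0855]
orientation: [0.131, 0.991, 0.0, 0.001]
ft_force: [4.7, 2.5, -0.9]
grip_width: 0.006
grasp_force: 2.3
```

Call:
arm_command:
  series:
    - [0,[0.1,0,0],0]
    - [0,[0.2,0,0],0]
    - [0,[0.2,0,0],0]

```text
clock: 4.32
tool_pos: [0.5618, 0.0859, 0.0852]
orientation: [0.131, 0.991, 0.0, 0.001]
ft_force: [5.8, 3.1, -3.4]
grip_width: 0.002
grasp_force: 2.9
```

Call:
arm_command:
  series:
    - [0,[0.1,0,0],0]
    - [0,[0.2,0,0],0]
    - [0,[0.2,0,0],0]

```text
clock: 4.7
tool_pos: [0.5616, 0.086, 0.0853]
orientation: [0.131, 0.991, 0.0, 0.002]
ft_force: [11.1, 0.0, -7.9]
grip_width: 0.006
grasp_force: 5.1
```

The tool has stalled and the force has risen to 11 N, so the toggle is at its stop. I hold here.

Call:
arm_command:
  series:
    - [0,[0,0,0],0]
    - [0,[0,0,0],0]
    - [0,[0,0,0],0]
    - [0,[0,0,0],0]
    - [0,[0,0,0],0]

```text
clock: 5.32
tool_pos: [0.5616, 0.086, 0.0853]
orientation: [0.131, 0.991, 0.0, 0.002]
ft_force: [10.9, 1.3, -6.5]
grip_width: 0.007
grasp_force: 5.0
```

Call:
arm_command:
  series:
    - [0,[0,0,0],0]
    - [0,[0,0,0],0]
    - [0,[0,0,0],0]
    - [0,[0,0,0],0]

```text
clock: 5.82
tool_pos: [0.5616, 0.086, 0.0853]
orientation: [0.131, 0.991, 0.0, 0.002]
ft_force: [10.1, 1.6, -6.6]
grip_width: 0.007
grasp_force: 5.0
```

Call:
arm_command:
  series:
    - [0,[-1,0,0],0]
    - [0,[-2,0,0],0]
    - [0,[-3,0,0],0]
    - [0,[-5,0,0],0]
    - [0,[-5.5,0,0],0]

```text
clock: 6.45
tool_pos: [0.6125, 0.0714, 0.0851]
orientation: [0.131, 0.991, -0.0, -0.001]
ft_force: [0.4, 0.8, 0.2]
grip_width: 0.005
grasp_force: 0.0
```

Call:
arm_command:
  series:
    - [0,[0,0,-4],0]
    - [0,[0,0,-9],0]
    - [0,[0,0,-14],0]
    - [0,[0,0,-18],0]
    - [0,[0,0,-18],0]

```text
clock: 7.08
tool_pos: [0.6132, 0.0719, 0.2695]
orientation: [0.131, 0.991, 0.0, 0.003]
ft_force: [-0.1, 0.4, -0.8]
grip_width: 0.005
grasp_force: 0.0
```

Run:
```python
from h import *
for c in("wrist","scene"):
    im=read_camera(c);cv2.imwrite(f"pics/{c}3.png",im[...,::-1])
    for l in("ball_tip","paddle_tip"):
        print(c,l,[(d["confidence"],d["position"]) for d in landmark_of(c,l)])
s=sense();print(s["clock"],s["tool_pos"],s["ft_force"])
cv2.imwrite("pics/sw3.png",np.hstack([cv2.resize(cv2.imread(f"pics/{c}3.png"),(400,300)) for c in("scene","wrist")]))
```

```text
wrist ball_tip [(0.67, [0.5665, 0.0845, 0.1012])]
wrist paddle_tip [(0.82, [0.5225, 0.3783, 0.0977])]
scene ball_tip [(0.67, [0.5665, 0.0879, 0.1005])]
scene paddle_tip [(0.61, [0.526, 0.3749, 0.1017])]
7.375 [0.61119123 0.07190474 0.26369167] [ 0.89251544 -1.03190111  0.22301272]
```

View pics/sw3.png

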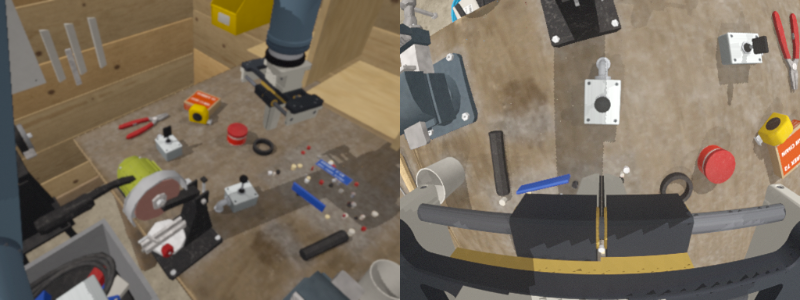

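The ball is upright again at (602,104) in the wrist view, the paddle at (757,45) hasn't moved, and the gripper is clear. Handing in.

```bash
python3 -c "
from cell import *
print(close_job())"
```

```text
the job is handed in; nothing more can be done
None
```

I pushed the ball toggle over to its conduit-end stop, held it there for about two seconds and let it spring back to the middle; the arm is clear, the paddle toggle was not touched, and the job was handed in at about 7.4 s.

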